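# Close, switch on and calibrate the label printer

### The job

A fresh roll is in the label printer and its cover stands open. Push the cover down by its ribbed pad until the catch snaps and holds it shut, then press the white-marked end of the black power rocker so that it clicks over to on, then press the green feed key fully down and keep it down for two seconds so that the printer measures the labels, and let go. Only push with the fingers: leave the round dark grey cancel key alone and do not pick up or shift the things standing round the printer.

Things in the scene. Friction and masses are not known exactly. Their poses are not given: they have to be found in the camera images.
- printer: White desktop label printer, 230 mm deep (x) by 250 mm wide (y), 128 mm high when shut, fixed to the table. Origin: centre of its underside; x points from its front (towards the robot) to its back, y to its left, z up. Hinged cover on its left part (y -0.04 to +0.12), control console on its right part (y -0.125 to -0.045, flat top at z 0.116).
- cover (a joint): Hinge of the cover, rad: 0 shut, grows as the front rises (starts 0.4 to 0.7). Hinge line parallel to the printer's y at printer x +0.097, z 0.102. A spring reopens the cover to 0.35 or more unless the catch has snapped; caught, it rests at about 0.005. Shutting takes 2 N at the pad, rising to 6 N (a few N more if brisk) where the catch gives way, between 0.09 and 0.03; then it drops home.
- cover_pad (a point): Centre of the top of the ribbed grey pad (30 x 60 mm) near the front of the cover's upper face; it moves with the cover, 144 mm from the hinge line. With the cover shut it lies at printer x -0.045, y +0.040, z 0.1275. Its z axis is the outward normal of the cover.
- catch (a joint): Spring-loaded catch bar in the front wall, m: 0 home, up to 0.010 pushed back; the cover's pins push it back about 5 mm on the way down and it springs home over them. Its grey end in the front wall, left half, is the release tab: pushing it back frees the cover.
- power_rocker (a joint): Power rocker, rad: 0 off (marked back end up), 0.4 on (marked end down). It snaps over by itself past 0.2 and then stays; about 3 N at the end. Black paddle 32 mm long (printer x) by 20 mm wide; its pivot lies at printer x +0.045, y -0.085, z 0.1185.
- rocker_on_end (a point): Top of the rocker's back end, marked with a short white line: the end to press, 13.5 mm from the pivot. Height in the printer's frame about 0.128 when off, 0.123 when on.
- rocker_off_end (a point): Top of the rocker's unmarked front end; pressing it switches off.
- feed_key (a joint): Green feed key, m pressed: 0 up, 0.004 fully down. Springs back when released; needs 2 N to start, 5 N fully down.
- feed_top (a point): Centre of the top of the square green feed key (26 x 26 mm), at the front of the console: printer x -0.075, y -0.085, z 0.123 when up.
- cancel_key (a joint): Round dark grey cancel key, m pressed: 0 up, 0.003 down. Not to be pressed.
- cancel_top (a point): Centre of the top of the round dark grey cancel key (19 mm across), between the green key and the rocker: printer x -0.030, y -0.085, z 0.122.
- spare_roll: Loose spare roll of round dark labels, 68 mm across, 46 mm high, standing to the left of the printer; origin at the centre of its underside.
- favour_box: Loose small black lidded carton, 66 x 110 x 34 mm, close to the right of the printer; origin at the centre of its underside.
- marker: Loose black and white marker pen, 135 mm long, 17 mm thick, lying in front of the printer; origin at the centre of its underside.
Things that resemble listed ones, but are neither listed nor needed, are in the scene too. Of the things that look like the marker, the smaller one is meant. What is shaped like the spare_roll but brown is not meant.

How it is judged:
By the outcome, as a careful person would: the job done as asked, in the order asked, and still so for the second after the job is handed in, with the robot touching nothing.
It also fails if it takes over 48 s, if anything falls off the work surface, if the arm or the gripper's body presses on something with over 40 N, if the wrist force passes 120 N, or if a joint passes its speed limit or range.

### The arm

A 6-joint arm with a two-finger parallel gripper is mounted at the origin on the work surface; the furniture and walls round the work are solid. World frame = base frame: x ahead of the robot, y to its left, z up, the work surface at z = 0. Lengths are in m, angles in rad, forces in N, time in s.
With the tool pointing down it reaches from about 0.325 to 0.9 m from the base axis. Payload 6.1 kg.
Tool frame: the origin (TCP) lies on the centre line of the jaws, within the pads' length; the fingertips stand 17 mm ahead of it and the grasp point (between the pads) lies 2 mm behind it; z points along the fingers, y is the line along which they close (so a half turn about z gives the same grasp; the last joint's range is limited). The gripper opens to 87 mm and grips with 3 to 60 N. Pads are 19 mm wide; open, the fingers measure 117 mm over their backs; the gripper's body (75 mm by 190 mm) begins 51 mm behind the grasp point.
Start: joints at [-1.365, 0.22, 1.526, -0, 1.395, -0.126], TCP at [0.204, -0.591, 0.24] pointing down, gripper open.
Joint ranges: [-2.98, 2.98], [-0.91, 2.08], [0.09, 2.57], [-1.24, 4.39], [0.2, 2.65], [-2.68, 2.68]. Speed limits (rad/s): [2.57, 2.57, 3.01, 3.14, 3.14, 3.14].

### API

Orientations are given as a unit quaternion [w, x, y, z].
In Python, from workcell import arm, snapshot, finish_job gives the robot as it stands. The module is installed in compiled form; this text tells all that it offers.
- The arm moves only by the tool arm_command, never from a script. Its argument "moves" is a list that holds one entry, the list of rows, each a list of 7 numbers: the closure, from -1 (fully open) to 1 (shut), so that 0 is half open, then the shift along the tool's x, y, z in mm, then the turn, a rotation vector about the tool's x, y, z in rad. A call has 1 to 8 rows; each row shifts and turns the commanded pose from where the row before left it, along the tool's axes as they then stand; what a row does not reach is not made up. A row lasts 1/10 s, in which the tool goes at most 50 mm and 8.59 degrees, less where a joint would pass 70% of its speed; a pose out of reach is approached as far as the arm can. A call is refused whole if a number of a shift passes 50 or a number of a turn 0.15, either way. A call with a gripper value outside its range is refused whole. The fingers move at their own pace and stop on an object; the grip force is fixed at half the most. Time passes only in rows, so rows that do not move let the fingers close. It gives the time, the measured TCP pose, the force, the opening and the grip force at its end, in the units of the state.
- arm.observe(): the state, without advancing time (a new reading comes with each control period).
- snapshot(name): name is "scene" or "top" or "wrist"; returns a dict with "image" (400x640x3 uint8, red, green, blue), "fx", "fy", "cx", "cy" (pixels), "world_from_camera" (4x4, takes a point from camera to world coordinates). Camera axes: x right, y down, z forward; pixel columns grow to the right and rows downward; lengths in m; the calibration is good to about 2 mm. A picture is of the moment at which its call begins. There is no depth.
- finish_job(): hands the job in; it is judged then, once.
The state is a dict: "t": time; "q": joint angles; "joint_vel": joint speeds; "tau": joint torques, N m; "eef_pos": TCP position; "ee_rot": TCP orientation; "force": force on the tool from outside, world axes, zero at the start; "ft_torque": the same for the moment, N m; "finger_gap": opening from 0.0 (shut) to 1.0 (fully open); "grasp_force": force on a finger pad.
Only numpy, scipy, OpenCV 4.12 (cv2) and the standard library are available. Lean on these libraries where they do the work, as an engineer would, in place of code of your own. Each camera call takes 0.05 s, during which the arm holds its last target. There are 200 camera calls.

## Working session

There is one attempt and no reset: what is moved stays moved. The work goes in short steps, Python scripts to look and compute and a tool call to move; the robot and the scene stay as the last step left them, time stands still between calls to the robot, and variables do not carry over. Pictures are saved under pics/ and viewed, at most 10 in all, crops included, and the job is handed in when it is done.

Besides the shell and the picture viewer there is one more tool, called after "Emit:" as a command line: name --argument value ..., lists and objects as JSON in quotes. arm_command: Moves the arm, as the interface text tells. Its arguments: {"type":"object","properties":{"moves":{"type":"array"}},"required":["moves"]}

```bash
mkdir -p pics; cat > h.py <<'E'
import numpy as np, cv2
from workcell import arm, snapshot, finish_job
def ray(s,u,v):
    T=np.array(s["world_from_camera"]); d=T[:3,:3]@np.array([(u-s["cx"])/s["fx"],(v-s["cy"])/s["fy"],1.]); return T[:3,3],d
def onz(s,u,v,z):
    o,d=ray(s,u,v); return o+d*(z-o[2])/d[2]
def save(s,n): cv2.imwrite(f"pics/{n}.png",s["image"][:,:,::-1])
def proj(s,p):
    T=np.linalg.inv(np.array(s["world_from_camera"])); c=T[:3,:3]@np.array(p)+T[:3,3]
    return np.array([s["fx"]*c[0]/c[2]+s["cx"],s["fy"]*c[1]/c[2]+s["cy"]])
E
python3 - <<'E'
from h import *
for n in("top","scene"):
    s=snapshot(n); save(s,n); print(n,s["fx"],np.round(s["world_from_camera"],3).tolist())
    hsv=cv2.cvtColor(s["image"],cv2.COLOR_RGB2HSV)
    m=cv2.inRange(hsv,(40,80,40),(85,255,255))
    k,l,st,c=cv2.connectedComponentsWithStats(m)
    for i in range(1,k):
        if st[i,4]>30: print(st[i],c[i],onz(s,*c[i],0.123))
print(arm.observe()["ee_rot"],arm.observe()["t"])
E
```

```text
top 490.59035825018975 [[-0.014, -0.998, 0.068, 0.374], [-1.0, 0.015, 0.01, 0.201], [-0.011, -0.068, -0.998, 1.157], [0.0, 0.0, 0.0, 1.0]]
[406 177  13  13 166] [412.03614458 183.03614458] [0.47369049 0.00877387 0.123     ]
scene 375.4206861067671 [[-0.53, -0.555, 0.641, -0.112], [-0.848, 0.329, -0.416, 0.576], [0.02, -0.764, -0.645, 0.675], [0.0, 0.0, 0.0, 1.0]]
[164   2   5  13  50] [165.62   7.98] [2.22177883 0.121196   0.123     ]
[379 159  14   9  84] [385.77380952 162.82142857] [0.46897755 0.01338162 0.123     ]
[-8.60602183e-04  9.86269329e-01  1.65142571e-01 -2.25690532e-05] 0.1
```

View pics/top.png

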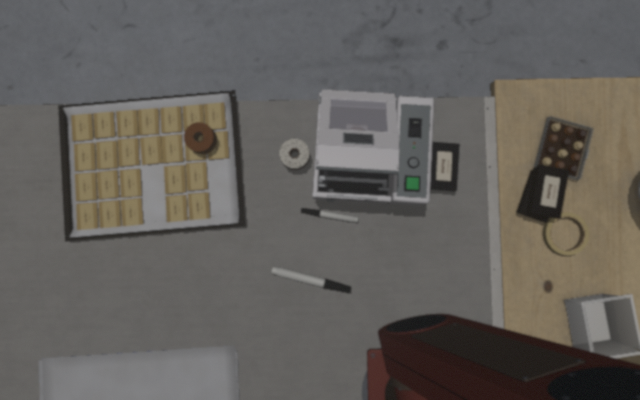

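View pics/scene.png

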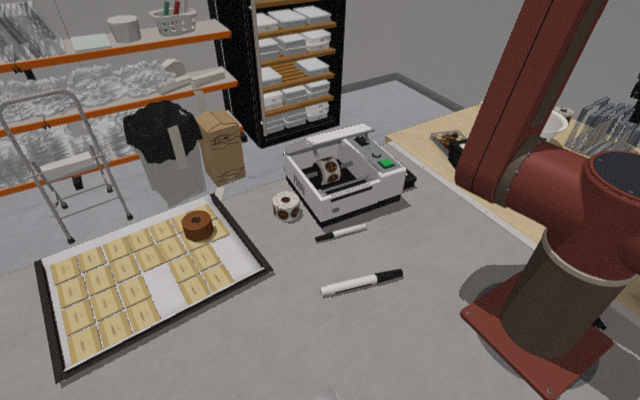

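The top view shows the printer with the green key at (412,183), cancel key (413,161), rocker (415,127) and pad (358,138). The small marker is at (330,215), the light roll at (294,153) and the black box at (446,167). The scene view confirms the cover is open.

```bash
python3 - <<'E'
from h import *
from scipy.optimize import fsolve
s=snapshot("top"); g=cv2.cvtColor(s["image"],cv2.COLOR_RGB2GRAY)
def blob(x0,x1,y0,y1,t):
    m=(g[y0:y1,x0:x1]<t).astype(np.uint8); k,l,st,c=cv2.connectedComponentsWithStats(m)
    i=1+np.argmax(st[1:,4]); print(st[i],c[i]+[x0,y0]); return c[i]+[x0,y0]
r=blob(404,426,110,143,45); p=blob(338,378,130,147,100)
G=onz(s,412.04,183.04,.123)
R=onz(s,*r,.121)
d=(R-G)[:2]; yaw=np.arctan2(d[1],d[0]); print(G,R,np.linalg.norm(d),yaw)
c,sn=np.cos(yaw),np.sin(yaw); M=np.array([[c,-sn],[sn,c]])
# origin averaged from key and rocker
O=((G[:2]-M@[-.075,-.085])+(R[:2]-M@[.045,-.085]))/2; print("O",O)
def P(x,y,z): return np.r_[O+M@[x,y],z]
f=lambda t:P(.097-.144*np.cos(t+.178),.04,.102+.144*np.sin(t+.178))
t=min(np.linspace(0,.9,181),key=lambda t:abs(proj(s,f(t))-p)[1]); print("theta",t,f(t),proj(s,f(t)),p)
for n,a in dict(pad=(-.045,.04,.1275),rock=(.0585,-.085,.128),cancel=(-.03,-.085,.122),feed=(-.075,-.085,.123)).items(): print(n,P(*a),proj(s,P(*a)))
np.save("pr.npy",[*O,yaw])
big=cv2.resize(s["image"][80:215,290:470],None,fx=4,fy=4,interpolation=cv2.INTER_CUBIC); cv2.imwrite("pics/c1.png",big[:,:,::-1])
E
```

```text
[  6   9  10  17 127] [414.30708661 128.23622047]
[  6   3  30  11 291] [358.06185567 138.17869416]
[0.47368219 0.00876596 0.123     ] [5.91152134e-01 4.00241636e-04 1.21000000e-01] 0.11776744844101292 -0.07109582430695402
O [0.55341733 0.08830283]
theta 0.645 [0.55533754 0.12826739 0.20757924] [357.61524736 138.08523678] [358.06185567 138.17869416]
pad [0.51137244 0.1313984  0.1275    ] [353.75193202 165.917184  ]
rock [ 0.60573149 -0.00063804  0.128     ] [415.23259764 120.7420157 ]
cancel [0.51745506 0.00564864 0.122     ] [412.86748485 162.51378369]
feed [0.47256874 0.00884526 0.123     ] [412.01665253 183.56533156]
```

View pics/c1.png

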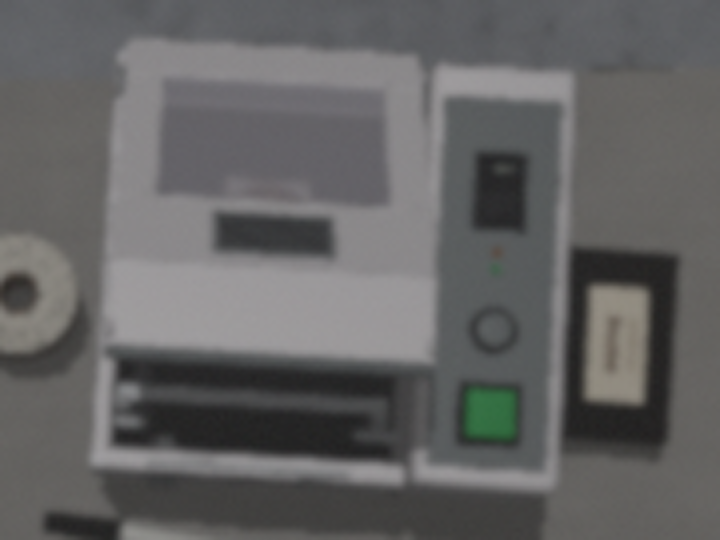

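The printer pose is known (yaw about −0.07, cover at about 0.645), so I'll raise, shut the fingers, align yaw and go across.

Emit:
arm_command --moves '[[[1,0,0,-40,0,0,0.135],[1,0,0,-40,0,0,0.135],[1,0,0,-40,0,0,0.133],[1,20,-42,0,0,0,0],[1,20,-42,0,0,0,0],[1,20,-42,0,0,0,0],[1,20,-42,0,0,0,0],[1,20,-42,0,0,0,0]]]'

```text
t: 0.95
eef_pos: [0.3187, -0.3867, 0.3592]
ee_rot: [-0.0, 0.999, -0.036, -0.0]
force: [1.2, 0.4, 0.4]
finger_gap: 0.354
grasp_force: 0.0
```

Emit:
arm_command --moves '[[[1,20,-42,0,0,0,0],[1,20,-42,0,0,0,0],[1,20,-42,0,0,0,0],[1,20,-42,0,0,0,0],[1,20,-42,0,0,0,0],[1,20,-42,0,0,0,0],[1,20,-42,0,0,0,0],[1,20,-42,0,0,0,0]]]'

```text
t: 1.75
eef_pos: [0.5023, -0.0629, 0.3594]
ee_rot: [0.0, 0.999, -0.036, 0.0]
force: [0.1, -0.6, -0.5]
finger_gap: 0.006
grasp_force: 0.0
```

Emit:
arm_command --moves '[[[1,20,-40,0,0,0,0],[1,20,-40,0,0,0,0],[1,20,-40,0,0,0,0],[1,20,-40,0,0,0,0],[1,12,-34,0,0,-0.15,0],[1,0,0,0,0,-0.15,0],[1,0,0,0,0,-0.15,0],[1,0,0,0,0,-0.15,0]]]'

```text
t: 2.55
eef_pos: [0.6076, 0.1227, 0.36]
ee_rot: [-0.01, 0.954, -0.033, -0.298]
force: [0.2, -0.2, 0.2]
finger_gap: 0.009
grasp_force: 0.0
```

```bash
cat >> h.py <<'E'
from scipy.spatial.transform import Rotation as Rn
def pose():
    o=arm.observe(); q=o["ee_rot"]; return np.array(o["eef_pos"]),Rn.from_quat([*q[1:],q[0]]).as_matrix(),o
E
python3 - <<'E'
from h import *
p,R,o=pose(); print(p,R.round(3).tolist(),o["q"],o["t"])
s=snapshot("wrist"); save(s,"w1")
x,y,a=np.load("pr.npy")
pad=np.array([.5553,.1283,.2076])
print("pad in tool (tip frame) mm",(R.T@(pad-p)*1000-[0,0,17]).round(1),"pad px",proj(s,pad))
E
```

```text
[0.60757128 0.12270088 0.36003908] [[0.821, -0.07, -0.567], [-0.058, -0.998, 0.04], [-0.569, -0.0, -0.823]] [0.03917095 0.64030784 0.85912867 0.07938046 2.24252564 1.71021758] 2.55
pad in tool (tip frame) mm [ 43.4  -1.9 138.3] pad px [319.79973783 139.16421891]
```

View pics/w1.png

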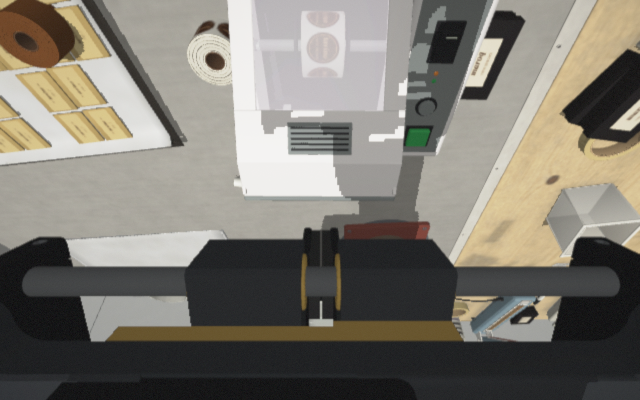

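The wrist view shows the pad at (320,138), within a pixel of my prediction (320,139). I'll go onto it.

Emit:
arm_command --moves '[[[1,15,-2,30,0,0,0],[1,15,0,30,0,0,0],[1,13,0,30,0,0,0],[1,0,0,25,0,0,0],[1,0,0,10,0,0,0],[1,0,0,10,0,0,0]]]'

```text
t: 3.2
eef_pos: [0.5665, 0.1271, 0.2239]
ee_rot: [-0.011, 0.955, -0.034, -0.295]
force: [0.4, 0.2, -0.5]
finger_gap: -0.001
grasp_force: 0.0
```

Emit:
arm_command --moves '[[[1,0,0,4,0,0,0],[1,-2,0,7,0,0.05,0],[1,-2,0,7,0,0.05,0],[1,-2,0,7,0,0.05,0]]]'

```text
t: 3.6
eef_pos: [0.5498, 0.1282, 0.2073]
ee_rot: [-0.008, 0.975, -0.035, -0.22]
force: [0.9, -0.7, 0.7]
finger_gap: 0.007
grasp_force: 0.4
```

```bash
cat > st.py <<'E'
from h import *
p,R,o=pose(); x,y,a=np.load("pr.npy")
tip=p+R[:,2]*.017; d=tip[:2]-[x,y]; c,s=np.cos(a),np.sin(a)
xp,yp=c*d[0]+s*d[1],-s*d[0]+c*d[1]
print("tip in printer",round(xp,4),round(yp,4),round(tip[2],4),"tilt",np.arctan2(-R[0,2],-R[2,2]).round(3),"theta",round(np.arctan2(tip[2]-.102,.097-xp)-.178,3),"r",np.hypot(tip[2]-.102,.097-xp).round(4),"F",np.round(o["force"],1),o["t"])
E
python3 st.py
```

```text
tip in printer -0.0137 0.0396 0.1919 tilt 0.443 theta 0.504 r 0.1426 F [ 0.9 -0.7  0.7] 3.6
```

Emit:
arm_command --moves '[[[1,-2,0,7,0,0.05,0],[1,-2,0,7,0,0.05,0],[1,-2,0,7,0,0.05,0],[1,-2,0,7,0,0.05,0]]]'

```text
t: 4.0
eef_pos: [0.5321, 0.1297, 0.1847]
ee_rot: [-0.005, 0.992, -0.035, -0.122]
force: [-0.6, 0.2, 2.2]
finger_gap: 0.012
grasp_force: 0.8
```

```bash
python3 st.py
```

```text
tip in printer -0.0283 0.0398 0.1682 tilt 0.244 theta 0.308 r 0.1418 F [-0.6  0.2  2.2] 4.0
```

Emit:
arm_command --moves '[[[1,-2,0,7,0,0.05,0],[1,-2,0,7,0,0.05,0],[1,-2,0,7,0,0.05,0],[1,-2,0,5,0,0.05,0],[1,-1,0,4,0,0.04,0],[1,-1,0,4,0,0,0]]]'

```text
t: 4.6
eef_pos: [0.5172, 0.1309, 0.1534]
ee_rot: [-0.0, 0.999, -0.035, -0.002]
force: [-2.1, -0.0, 8.4]
finger_gap: 0.007
grasp_force: 4.3
```

```bash
python3 st.py
```

```text
tip in printer -0.0392 0.0399 0.1364 tilt 0.005 theta 0.069 r 0.1405 F [-2.1 -0.   8.4] 4.6
```

Emit:
arm_command --moves '[[[1,0,0,3,0,0,0],[1,0,0,3,0,0,0],[1,0,0,3,0,0,0],[1,0,0,2,0,0,0],[1,0,0,0,0,0,0]]]'

```text
t: 5.1
eef_pos: [0.5173, 0.1309, 0.1431]
ee_rot: [-0.0, 0.999, -0.036, -0.004]
force: [-8.5, -0.4, 19.5]
finger_gap: 0.007
grasp_force: 9.7
```

```bash
python3 st.py
```

```text
tip in printer -0.0391 0.0399 0.1261 tilt 0.008 theta -0.003 r 0.1383 F [-8.5 -0.4 19.5] 5.1
```

The cover seems fully down. I'll back off and check that it stays shut.

Emit:
arm_command --moves '[[[1,0,0,-10,0,0,0],[1,0,0,-40,0,0,0],[1,0,0,-50,0,0,0],[1,0,0,-20,0,0,0],[1,0,20,0,0,0,0],[1,10,30,0,0,0,0],[1,20,30,0,0,0,0],[1,0,0,0,0,0,0]]]'

```text
t: 5.9
eef_pos: [0.5433, 0.0454, 0.2598]
ee_rot: [0.001, 0.999, -0.037, -0.004]
force: [1.0, 0.7, 0.5]
finger_gap: 0.003
grasp_force: 0.0
```

```bash
python3 st.py; python3 - <<'E'
from h import *
s=snapshot("wrist"); save(s,"w2")
x,y,a=np.load("pr.npy"); c,sn=np.cos(a),np.sin(a)
for n,q in dict(pad=(-.045,.04,.1275),mark=(.0585,-.085,.128),cancel=(-.03,-.085,.122),feed=(-.075,-.085,.123)).items():
    print(n,proj(s,[x+c*q[0]-sn*q[1],y+sn*q[0]+c*q[1],q[2]]).round(1))
hsv=cv2.cvtColor(s["image"],cv2.COLOR_RGB2HSV); m=cv2.inRange(hsv,(40,80,40),(85,255,255))
k,l,st,ce=cv2.connectedComponentsWithStats(m); i=1+np.argmax(st[1:,4]); print("green",st[i],ce[i],onz(s,*ce[i],.123))
E
```

```text
tip in printer -0.0072 -0.0436 0.2428 tilt 0.008 theta 0.756 r 0.1752 F [1.  0.7 0.5] 5.9
pad [231.9 229.5]
mark [370.8 114.4]
cancel [366.  211.7]
feed [364.5 255.7]
green [364 173   5   5  22] [366.09090909 175.09090909] [0.55271573 0.00447553 0.123     ]
```

View pics/w2.png

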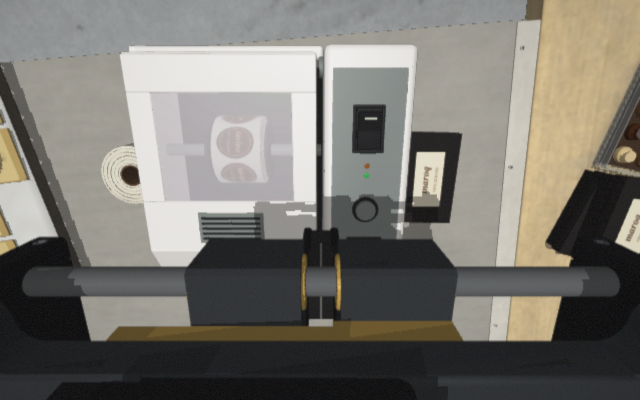

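The cover stays shut with its pad at (231,228). The white mark is at (371,118) and the cancel key at (365,210), both matching my predictions. Next is the rocker.

Emit:
arm_command --moves '[[[1,35,21,0,0,0,0],[1,35,20,0,0,0,0],[1,0,0,45,0,0,0],[1,0,0,40,0,0,0],[1,0,0,20,0,0,0],[1,0,0,5,0,0,0],[1,0,0,0,0,0,0]]]'

```text
t: 6.65
eef_pos: [0.6071, 0.0036, 0.1484]
ee_rot: [-0.0, 0.999, -0.035, -0.005]
force: [0.4, 0.1, 1.0]
finger_gap: 0.003
grasp_force: 0.0
```

```bash
python3 st.py
```

```text
tip in printer 0.0593 -0.0806 0.1314 tilt 0.011 theta 0.485 r 0.0478 F [0.4 0.1 1. ] 6.65
```

Emit:
arm_command --moves '[[[1,3,4,0,0,0,0],[1,0,0,2,0,0,0],[1,0,0,2,0,0,0],[1,0,0,2,0,0,0],[1,0,0,2,0,0,0],[1,0,0,0,0,0,0]]]'

```text
t: 7.25
eef_pos: [0.6096, -0.0013, 0.1403]
ee_rot: [-0.0, 0.999, -0.036, -0.005]
force: [0.1, -0.4, -0.3]
finger_gap: 0.005
grasp_force: 0.1
```

```bash
python3 st.py
```

```text
tip in printer 0.0622 -0.0854 0.1233 tilt 0.011 theta 0.37 r 0.0408 F [ 0.1 -0.4 -0.3] 7.25
```

Emit:
arm_command --moves '[[[1,0,0,2,0,0,0],[1,0,0,1,0,0,0],[1,0,0,0,0,0,0]]]'

```text
t: 7.55
eef_pos: [0.6098, -0.0013, 0.1398]
ee_rot: [-0.0, 0.999, -0.035, -0.005]
force: [-6.3, -0.4, 14.5]
finger_gap: 0.006
grasp_force: 7.2
```

Emit:
arm_command --moves '[[[1,0,0,-20,0,0,0],[1,0,0,-50,0,0,0],[1,-35,0,0,0,0,0],[1,-35,0,0,0,0,0],[1,-35,0,0,0,0,0],[1,-32,0,0,0,0,0],[1,0,0,0,0,0,0]]]'

```text
t: 8.25
eef_pos: [0.4702, 0.0091, 0.2078]
ee_rot: [-0.0, 0.999, -0.035, -0.007]
force: [-0.1, -0.6, 0.0]
finger_gap: 0.007
grasp_force: 0.0
```

```bash
python3 st.py; python3 - <<'E'
from h import *
s=snapshot("wrist"); save(s,"w3")
E
```

```text
tip in printer -0.0776 -0.085 0.1908 tilt 0.014 theta 0.292 r 0.1959 F [-0.1 -0.6  0. ] 8.25
```

View pics/w3.png

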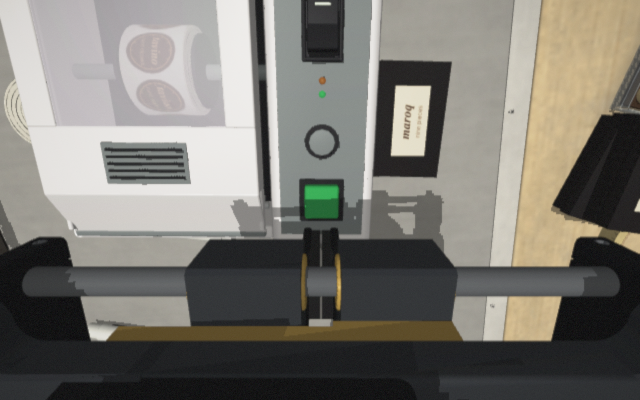

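The wrist view shows the cover shut and the rocker's front end raised, so it is on. The green key at (322,202) is in line with the fingers at column 320. I'll press it down.

Emit:
arm_command --moves '[[[1,2,0,30,0,0,0],[1,0,0,25,0,0,0],[1,0,0,10,0,0,0],[1,0,0,3,0,0,0],[1,0,0,2,0,0,0],[1,0,0,2,0,0,0],[1,0,0,1,0,0,0],[1,0,0,0,0,0,0]]]'

```text
t: 9.1
eef_pos: [0.4761, 0.0082, 0.1369]
ee_rot: [-0.0, 0.999, -0.036, -0.004]
force: [-1.3, 0.4, 4.3]
finger_gap: 0.006
grasp_force: 2.2
```

```bash
python3 st.py
```

```text
tip in printer -0.0716 -0.0854 0.1199 tilt 0.008 theta -0.072 r 0.1695 F [-1.3  0.4  4.3] 9.1
```

Force is 4.3 N, just short of full travel. I'll press on to the stop and hold for a little over two seconds.

Emit:
arm_command --moves '[[[1,0,0,1,0,0,0],[1,0,0,1,0,0,0],[1,0,0,0.5,0,0,0],[1,0,0,0,0,0,0]]]'

```text
t: 9.5
eef_pos: [0.4762, 0.0082, 0.1362]
ee_rot: [-0.0, 0.999, -0.036, -0.004]
force: [-8.0, 0.5, 19.2]
finger_gap: 0.005
grasp_force: 9.5
```

Emit:
arm_command --moves '[[[1,0,0,0,0,0,0],[1,0,0,0,0,0,0],[1,0,0,0,0,0,0],[1,0,0,0,0,0,0],[1,0,0,0,0,0,0],[1,0,0,0,0,0,0],[1,0,0,0,0,0,0],[1,0,0,0,0,0,0]]]'

```text
t: 10.3
eef_pos: [0.4762, 0.0082, 0.1362]
ee_rot: [0.0, 0.999, -0.036, -0.004]
force: [-8.1, 0.6, 18.5]
finger_gap: 0.005
grasp_force: 9.4
```

Emit:
arm_command --moves '[[[1,0,0,0,0,0,0],[1,0,0,0,0,0,0],[1,0,0,0,0,0,0],[1,0,0,0,0,0,0],[1,0,0,0,0,0,0],[1,0,0,0,0,0,0],[1,0,0,0,0,0,0],[1,0,0,0,0,0,0]]]'

```text
t: 11.1
eef_pos: [0.4762, 0.0082, 0.1361]
ee_rot: [0.0, 0.999, -0.036, -0.004]
force: [-7.7, 0.3, 18.2]
finger_gap: 0.006
grasp_force: 9.4
```

Emit:
arm_command --moves '[[[1,0,0,0,0,0,0],[1,0,0,0,0,0,0],[1,0,0,0,0,0,0],[1,0,0,0,0,0,0],[1,0,0,0,0,0,0]]]'

```text
t: 11.6
eef_pos: [0.4762, 0.0082, 0.1361]
ee_rot: [0.0, 0.999, -0.036, -0.004]
force: [-8.0, 0.7, 19.3]
finger_gap: 0.002
grasp_force: 9.4
```

Emit:
arm_command --moves '[[[1,0,0,-10,0,0,0],[1,0,0,-30,0,0,0],[1,0,0,-40,0,0,0],[1,-20,0,-40,0,0,0],[1,-20,0,0,0,0,0],[1,0,0,0,0,0,0]]]'

```text
t: 12.2
eef_pos: [0.4361, 0.0112, 0.2552]
ee_rot: [-0.0, 0.999, -0.036, -0.004]
force: [0.1, 0.3, -0.2]
finger_gap: 0.003
grasp_force: 0.0
```

```bash
python3 - <<'E'
from h import *
s=snapshot("wrist"); save(s,"w4"); print(arm.observe()["force"])
E
```

```text
[-0.11623078  0.57561288  0.62898408]
```

View pics/w4.png

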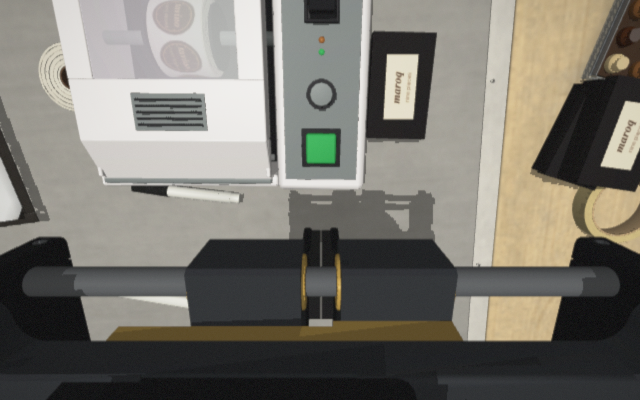

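The picture shows the cover shut (pad at (170,111)), the green key back up at (321,148), the rocker still over at (321,8), and the box, marker and roll in place. The arm is clear, so I'm handing in.

```bash
python3 -c "from workcell import finish_job; print(finish_job())"
```

```text
the job is handed in; nothing more can be done
None
```

The job is handed in: the cover is latched shut, the rocker is on, and the feed key was held fully down for just over two seconds and let go, with the cancel key and the things round the printer left alone.

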